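Raise the support stand one rung onto its gravity pawl

ROBOT

A 6-joint arm with a two-finger parallel gripper is mounted at the origin on a cart in front of the work surface, level with it; the furniture and walls round the work are solid. World frame = base frame: x ahead of the robot, y to its left, z up, the work surface at z = 0. Lengths are in m, angles in rad, forces in N, time in s.
With the tool pointing down it reaches from about 0.425 to 0.95 m from the base axis. Payload 3.5 kg.
Tool frame: the origin (TCP) lies on the centre line of the jaws, within the pads' length; the fingertips stand 19 mm ahead of it and the grasp point (between the pads) is the TCP; z points along the fingers, y is the line along which they close (so a half turn about z gives the same grasp; the last joint's range is limited). The gripper opens to 85 mm and grips with 20 to 120 N. Pads are 22 mm wide; open, the fingers measure 114 mm over their backs; the gripper's body (76 mm by 85 mm) begins 54 mm behind the grasp point. The pads swing forward as they close: fully open they stand 13 mm farther back than shut.
Start: joints at [-1.43, 0.286, 1.577, -0, 1.279, -0.15], TCP at [0.194, -0.647, 0.25] pointing down, gripper open.
Joint ranges: [-2.77, 2.77], [-0.9, 2.22], [0.21, 2.48], [-1.53, 4.67], [0.24, 2.81], [-2.84, 2.84]. Speed limits (rad/s): [2.79, 2.79, 3.14, 3.14, 3.14, 3.14].

INTERFACE

Orientations are given as a unit quaternion [x, y, z, w].
In Python, from plant import status, cams, ctrl gives the robot as it stands.
- The arm moves only by the shell command python3 -m inch 'ROWS' [FORCE]. ROWS is JSON, a list of rows, each a list of 3 entries, a list of its own where there are three numbers: the opening, from -1 (shut) to 1 (fully open), then the shift along the tool's x, y, z in cm, then the turn about the tool's z in rad. In form: [[jaw, [dx, dy, dz], twist], ...]. A call has 1 to 20 rows; each row is the pose to reach, as a shift and turn from the pose commanded when the call began, along the tool's axes at that moment; what a row does not reach only later rows make up. A row lasts 1/10 s, in which the tool goes at most 50 mm and 8.59 degrees, less where a joint would pass 70% of its speed; a pose out of reach is approached as far as the arm can. A call with a gripper value outside its range is refused whole. The fingers move at their own pace and stop on an object; FORCE is the grip in N (left out, the last holds). Time passes only in rows, so rows that repeat a pose let the fingers close. It gives the time, the measured TCP pose, the force and the opening at its end, in the units of the state.
- status.get_state(): the state, without advancing time (a new reading comes with each control period).
- cams.read_camera(name): name is "side" or "top"; returns the picture (480x640x3 uint8, blue, green, red); there is no depth.
- cams.calibration(name): a dict with "camera_matrix" (3x3 intrinsics, pixels), "cam_to_world" (4x4, takes a point from camera to world coordinates). Camera axes: x right, y down, z forward; pixel columns grow to the right and rows downward; lengths in m; the calibration is good to about 2 mm. A picture is of the moment at which its call begins. calibration takes no time and is no camera call.
- ctrl.sign_off(): hands the job in, once; it reports no verdict.
The state is a dict: "time": time; "qpos": joint angles; "dq": joint speeds; "joint_efforts": joint torques, N m; "eef_pos": TCP position; "tcp_rot": TCP orientation; "contact_force": force on the tool from outside, world axes, zero at the start; "wrist_torque": the same for the moment, N m; "opening": opening from 0.0 (shut) to 1.0 (fully open).
Only numpy, scipy, OpenCV 4.12 (cv2) and the standard library are available. Lean on these libraries where they do the work, as an engineer would, in place of code of your own. Each camera call takes 0.05 s, during which the arm holds its last target. There are 200 camera calls.

TASK

Raise the ladder section of the blue support stand by its black grip until the red rung has lifted and passed the yellow gravity pawl and the pawl has dropped back under it (but the rung below has not passed), then lower the section gently until the red rung is seated on the pawl. Press straight down on the section with about 15 N for a moment to prove that the pawl holds, and let go, leaving the section hanging on the pawl and the things around undisturbed.

Things in the scene. Friction and masses are not known exactly. Their poses are not given: they have to be found in the camera images.
- stand: Fixed blue steel frame on the bench: foot plate 100x140x12 mm (x, y, z), two upright U-channel posts, 108 mm wide overall, 150 mm tall. Origin: underside of the foot, on the vertical axis along which the section slides; z up, y from post to post, front -x. A dark carrier behind the posts bears the pawl; its fixed height differs by up to 16 mm from stand to stand and is not measured.
- section: Loose aluminium ladder section, 0.3 to 0.55 kg, sliding in the posts with 2 mm play each side (tilts up to 0.06 rad). Two rails 12x12 mm, 80 mm apart, 147 mm long; three rungs, 8 mm thick, centres 25, 70 (red) and 115 mm above the lower end; crossbar 24x104x14 mm on top. Origin: centre of the lower end; z up, y along the rungs. Starts standing on the foot, origin 12 mm above the bench.
- grip (a point): Centre of the black square grip on the section's crossbar, 26x26 mm and 45 mm tall (159 to 204 mm above the section's lower end; this point at 181.5 mm); x and y as the section's. Fingers may close along either x or y.
- red_rung (a point): Middle of the red rung's axis. Starts below the pawl. Seated on it, it lies 103 to 119 mm above the bench, depending on the carrier. The pawl has dropped back under it by 22 mm above its seat; from 29 mm the lower rung tips the pawl up again (harmless, it falls back on lowering) and would pass it at 55 to 62 mm. So at 142 to 157 mm above the bench the red rung alone has passed, on any stand.
- pawl (a joint): Angle of the yellow pawl (nose 30 mm long, 20 mm wide, 8 mm thick; hinge pin 22 mm behind the rungs, nose tip 8 mm in front of their axis): 0 is its rest, level, nose to -x, its top face 99 to 115 mm above the bench; a rising rung tips the nose up (about 1 rad as it passes), then it falls back by its own weight within about 0.3 s.
- elbow: Loose dark pipe elbow, 72x72x43 mm, bystander.
- grease_pot: Green grease pot with a grey lid, 96 mm across, 66 mm tall, bystander.
- bolt: Loose steel bolt, 35x88x31 mm, bystander.
- nut: Loose steel nut, 35x40x18 mm, bystander.
- pliers: Loose pliers with red handles, 56x211x16 mm, bystander.

How it is judged:
On the way, in this order (a step that is already met when the one before it is completed fails the run):
1. the section is raised so far that the red rung can clear the pawl (origin more than 53 mm above the stand's underside) (z of section in the frame of stand above 0.053 m), for 0.1 s.
2. red rung seated on the level pawl (origin 31 to 51 mm up) and pressed down: more than 12 N between section and stand, its own weight included (z of section in the frame of stand between 0.031 and 0.051 m and value of joint pawl below 0.12 rad and contact force between section and stand above 12 N), for 0.2 s.
At the end, for the whole second after the job is handed in: The section hangs at rest in the stand with the red rung on the level pawl (origin 31 to 51 mm above the stand's underside, pawl within 0.12 rad of rest, tilt under 0.09 rad), its weight borne by the stand (z of section in the frame of stand between 0.031 and 0.051 m and value of joint pawl below 0.12 rad and angle between section's own z axis and vertical below 0.09 rad and contact force between section and stand above 1.5 N and linear speed of section below 0.02 m/s); the robot touches nothing.
It fails at once if the section is forced against the stand or pawl with more than 40 N (contact force between section and stand above 40 N).
It fails at once if the section is let fall (faster than 0.25 m/s out of the fingers) (linear speed of section above 0.25 m/s and contact force between the fingers and section below 0.1 N).
It fails at once if a bystander is moved by more than 30 mm (distance of any of elbow, grease_pot, bolt, nut, pliers from where it was at the start of the episode above 0.03 m).
It also fails if it takes over 45 s, if anything falls off the work surface, if the arm or the gripper's body presses on something with over 40 N, if the wrist force passes 120 N, or if a joint passes its speed limit or range.

## Working session

There is one attempt and no reset: what is moved stays moved. The work goes in short steps, Python scripts to look and compute and a shell command to move; the robot and the scene stay as the last step left them, time stands still between calls to the robot, and variables do not carry over. Pictures are saved under pics/ and viewed, on a budget of 10 in all, crops included, one or two more only if the job needs it, and the job is handed in when it is done.

```bash
mkdir -p pics
python3 - <<'E'
from plant import status, cams
import cv2,numpy as np
for n in("side","top"):
    cv2.imwrite(f"pics/{n}0.png",cams.read_camera(n)); c=cams.calibration(n)
    print(n,np.round(c["camera_matrix"],1).tolist(),np.round(c["cam_to_world"],3).tolist())
s=status.get_state()
print({k:np.round(v,3).tolist() for k,v in s.items()})
E
```

```text
side [[550.8, 0.0, 322.8], [0.0, 550.8, 237.2], [0.0, 0.0, 1.0]] [[0.335, -0.463, 0.82, -0.537], [-0.942, -0.146, 0.302, -0.401], [-0.02, -0.874, -0.485, 0.75], [0.0, 0.0, 0.0, 1.0]]
top [[512.9, 0.0, 324.2], [0.0, 512.9, 242.8], [0.0, 0.0, 1.0]] [[0.046, -0.976, 0.215, 0.231], [-0.999, -0.046, 0.005, -0.024], [0.005, -0.215, -0.977, 1.353], [0.0, 0.0, 0.0, 1.0]]
{'time': 0.1, 'qpos': [-1.43, 0.287, 1.578, -0.0, 1.279, -0.15], 'dq': [-0.002, -0.001, -0.004, 0.0, -0.001, -0.002], 'joint_efforts': [0.001, -40.729, -29.37, -0.0, 0.003, 0.0], 'eef_pos': [0.193, -0.646, 0.249], 'tcp_rot': [0.989, 0.145, -0.0, -0.001], 'contact_force': [0.273, 0.283, 0.557], 'wrist_torque': [-0.005, 0.013, 0.009], 'opening': 0.998}
```

View pics/side0.png

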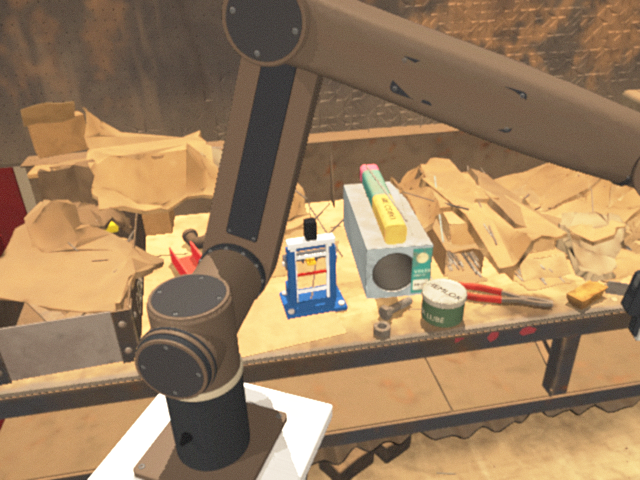

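View pics/top0.png

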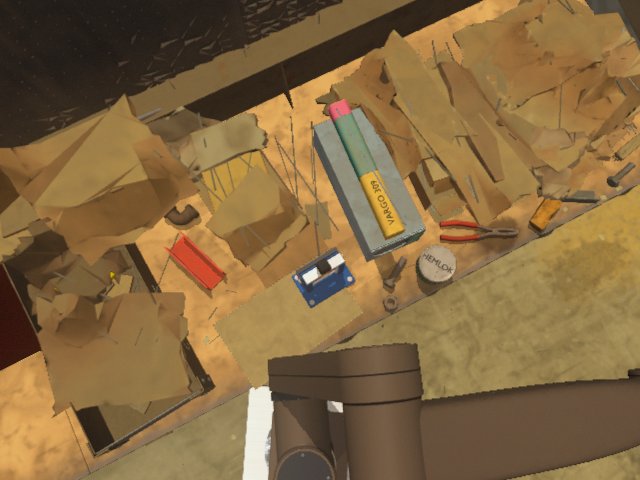

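The side view shows the stand near (312,275) with its black grip at (310,229). In the top view the stand is at (324,278) and the grip at about (323,265). The big box stands close behind and to the right of the stand.

```bash
cat > h.py <<'E'
import cv2,numpy as np
from plant import cams,status
def ray(n,uv):
    c=cams.calibration(n);K=np.array(c["camera_matrix"]);T=np.array(c["cam_to_world"])
    d=T[:3,:3]@np.linalg.inv(K)@[uv[0],uv[1],1];return T[:3,3],d
def plane(n,uv,z):
    o,d=ray(n,uv);return o+d*(z-o[2])/d[2]
def tri(a,b):
    o1,d1=ray("side",a);o2,d2=ray("top",b)
    s=np.linalg.lstsq(np.c_[d1,-d2],o2-o1,rcond=None)[0]
    p,q=o1+s[0]*d1,o2+s[1]*d2;return (p+q)/2,np.linalg.norm(p-q)
def proj(n,p):
    c=cams.calibration(n);K=np.array(c["camera_matrix"]);T=np.array(c["cam_to_world"])
    q=K@(T[:3,:3].T@(np.array(p)-T[:3,3]));return q[:2]/q[2]
E
python3 - <<'E'
from h import *
s=cv2.imread("pics/side0.png");t=cv2.imread("pics/top0.png")
A=cv2.resize(s[205:325,270:350],None,fx=5,fy=5,interpolation=cv2.INTER_NEAREST)
B=cv2.resize(t[240:315,285:365],None,fx=5,fy=5,interpolation=cv2.INTER_NEAREST)
B=cv2.copyMakeBorder(B,0,A.shape[0]-B.shape[0],0,0,cv2.BORDER_CONSTANT)
cv2.imwrite("pics/crop0.png",np.hstack([A,B]))
for n,im,(r0,r1,c0,c1) in(("side",s,(205,325,270,350)),("top",t,(240,315,285,365))):
    p=im[r0:r1,c0:c1];h=cv2.cvtColor(p,cv2.COLOR_BGR2HSV)
    for nm,m in(("black",p.max(2)<45),("white",(p.min(2)>170)),("blue",(h[...,0]>100)&(h[...,0]<125)&(h[...,1]>140))):
        k,l,st,ce=cv2.connectedComponentsWithStats(m.astype(np.uint8))
        for i in range(1,k):
            if st[i,4]>15:
                pts=np.argwhere(l==i)[:,::-1].astype(np.float32)+[c0,r0]
                print(n,nm,st[i,4],(ce[i]+[c0,r0]).round(1),"bbox",pts.min(0),pts.max(0),"rect",np.round(cv2.boxPoints(cv2.minAreaRect(pts.astype(np.float32))),1).tolist())
E
```

```text
side black 122 [310.3 230.9] bbox [305. 223.] [315. 238.] rect [[305.0, 223.0], [315.0, 223.0], [315.0, 238.0], [305.0, 238.0]]
side white 24 [319.2 208.6] bbox [314. 205.] [324. 211.] rect [[314.0, 209.0], [323.8999938964844, 204.8000030517578], [325.3999938964844, 208.3000030517578], [315.5, 212.5]]
side white 93 [329.4 215.9] bbox [322. 212.] [338. 222.] rect [[319.79998779296875, 214.8000030517578], [332.79998779296875, 206.1999969482422], [338.5, 214.6999969482422], [325.5, 223.3000030517578]]
side white 969 [312.9 256.4] bbox [286. 232.] [335. 297.] rect [[285.29998779296875, 236.60000610351562], [334.5, 231.6999969482422], [340.79998779296875, 294.79998779296875], [291.6000061035156, 299.70001220703125]]
side white 31 [345.5 250.1] bbox [342. 246.] [349. 254.] rect [[340.79998779296875, 252.60000610351562], [343.0, 246.0], [349.8999938964844, 248.3000030517578], [347.70001220703125, 254.89999389648438]]
side white 19 [296.2 275. ] bbox [296. 267.] [297. 283.] rect [[296.0, 267.0], [297.0, 267.0], [297.0, 283.0], [296.0, 283.0]]
side white 27 [282.7 291.7] bbox [279. 289.] [285
[... 444 characters left out ...]
8. 253.] [344. 267.] rect [[327.1000061035156, 259.8999938964844], [339.5, 252.5], [344.3999938964844, 260.6000061035156], [332.0, 268.0]]
top white 140 [310.4 275.5] bbox [303. 268.] [317. 283.] rect [[301.79998779296875, 275.29998779296875], [315.0, 267.3999938964844], [319.8999938964844, 275.5], [306.6000061035156, 283.3999938964844]]
top blue 50 [346.  275.2] bbox [343. 269.] [350. 285.] rect [[342.6000061035156, 269.5], [349.0, 268.5], [351.3999938964844, 284.0], [345.0, 285.0]]
top blue 32 [299. 286.] bbox [294. 280.] [303. 291.] rect [[293.79998779296875, 280.20001220703125], [295.79998779296875, 278.79998779296875], [303.3999938964844, 290.1000061035156], [301.29998779296875, 291.5]]
```

View pics/crop0.png

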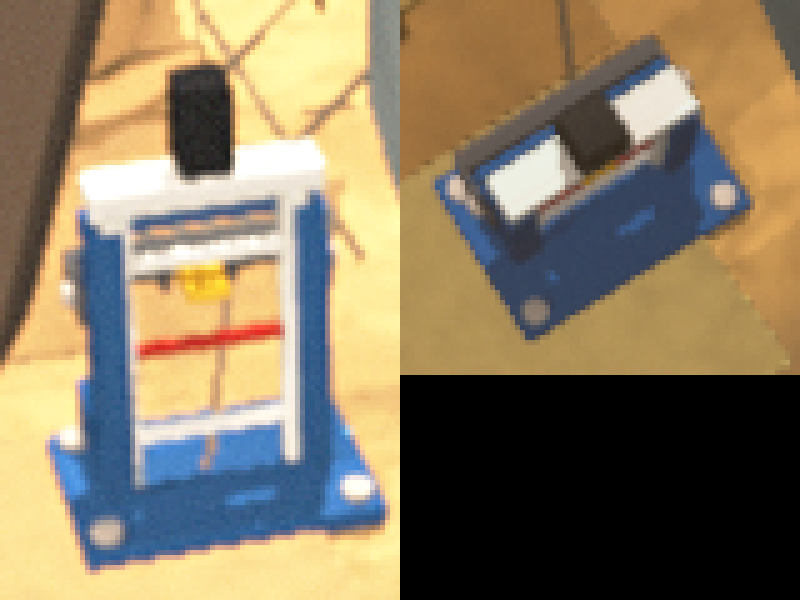

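The crop shows the section seated low: the red rung is below the yellow pawl. The crossbar corners in the top view are about (306.6,283.4), (301.8,275.3), (339.5,252.5) and (344.4,260.6). The grip's top corners are about (317,262) to (330,266).

Run:
```python
from h import *
from scipy.spatial.transform import Rotation as R
C=[plane("top",p,0.171) for p in((306.6,283.4),(301.8,275.3),(339.5,252.5),(344.4,260.6))]
c=np.mean(C,0);print("crossbar",c.round(4),[np.linalg.norm(C[i]-C[(i+1)%4]).round(3) for i in range(4)])
v=(C[1]-C[2])+(C[0]-C[3]);print("yaw of +y dir (left)",np.arctan2(v[1],v[0]),"stand yaw",np.arctan2(v[1],v[0])-np.pi/2)
o,d=ray("side",(310.3,230.5)) # grip mid
for z in(.185,.1935,.2): print(z,plane("side",(310.3,230.5),z).round(4))
yaw=np.arctan2(v[1],v[0])-np.pi/2
Rz=R.from_euler("z",yaw).as_matrix()
for x,y,z in((0,0,.171),(0,0,.1935),(0,0,.216),(-.012,-.052,.171),(-.012,.052,.171),(-.05,-.07,.012),(-.05,.07,.012),(-.004,.034,.082),(-.004,-.034,.082)):
    p=np.array([c[0],c[1],0])+Rz@[x,y,z]; print((x,y,z),proj("top",p).round(1),proj("side",p).round(1))
s=status.get_state();print(R.from_quat(s["tcp_rot"]).as_matrix().round(4).tolist())
```

```text
crossbar [ 0.4311 -0.0175  0.171 ] [np.float64(0.022), np.float64(0.103), np.float64(0.022), np.float64(0.103)]
yaw of +y dir (left) 2.1670686754436796 stand yaw 0.5962723486487831
0.185 [ 0.4382 -0.0137  0.185 ]
0.1935 [ 0.4236 -0.0195  0.1935]
0.2 [ 0.4124 -0.0239  0.2   ]
(0, 0, 0.171) [323.2 267.9] [311.  237.9]
(0, 0, 0.1935) [323.2 266.2] [310.7 228.8]
(0, 0, 0.216) [323.2 264.5] [310.3 219.4]
(-0.012, -0.052, 0.171) [344.8 260.8] [335.6 237.2]
(-0.012, 0.052, 0.171) [306.7 283.8] [288.5 244. ]
(-0.05, -0.07, 0.012) [355.6 280.3] [348.5 305.6]
(-0.05, 0.07, 0.012) [310.1 308.1] [287.6 316.1]
(-0.004, 0.034, 0.082) [312.3 282.2] [297.8 275.9]
(-0.004, -0.034, 0.082) [335.5 268.2] [327.3 271.2]
[[0.958, 0.2867, -0.0003], [0.2867, -0.958, 0.0021], [0.0003, -0.0021, -1.0]]
```

```bash
python3 -m inch '[[1,[0,0,-6],0],[1,[0,0,-6],0],[1,[36,-30.7,-6],0],[1,[36,-30.7,-6],0],[1,[36,-30.7,-6],0],[1,[36,-30.7,-6],0],[1,[36,-30.7,-6],0],[1,[36,-30.7,-6],0],[1,[36,-30.7,-6],0],[1,[36,-30.7,-6],0],[1,[36,-30.7,-6],-0.1],[1,[36,-30.7,-6],-0.2],[1,[36,-30.7,-6],-0.304],[1,[36,-30.7,-6],-0.304]]' 40
cat >> h.py <<'E'
def togo(x,y,z,yaw=None):
    from scipy.spatial.transform import Rotation as R
    s=status.get_state();M=R.from_quat(s["tcp_rot"]).as_matrix();p=np.array(s["eef_pos"])
    print("t",round(s["time"],2),"pos",p.round(4),"F",np.round(s["contact_force"],1),"open",round(s["opening"],3),"ytool yaw",np.arctan2(M[1,1],M[0,1]).round(4),"tilt",np.arccos(-M[2,2]).round(4))
    print("togo cm",(M.T@(np.array([x,y,z])-p)*100).round(2))
E
python3 -c "from h import *;togo(.431,-.0175,.30)"
```

```text
time: 1.5
eef_pos: [0.4508, -0.2484, 0.3102]
tcp_rot: [0.956, 0.294, 0.0, 0.0]
contact_force: [-0.1, -0.2, 0.7]
opening: 0.996
t 1.5 pos [ 0.4508 -0.2484  0.3102] F [-0.1 -0.2  0.7] open 0.996 ytool yaw -0.9742 tilt 0.0002
togo cm [ 11.33 -20.21   1.02]
```

```bash
python3 -m inch '[[1,[11.3,-20.2,0],0],[1,[11.3,-20.2,0],0],[1,[11.3,-20.2,0],0],[1,[11.3,-20.2,0],0],[1,[11.3,-20.2,0],0],[1,[11.3,-20.2,0],0],[1,[11.3,-20.2,0],0],[1,[11.3,-20.2,0],0]]'
python3 - <<'E'
from h import *
togo(.431,-.0175,.20)
s=cams.read_camera("side");t=cams.read_camera("top")
A=cv2.resize(s[120:320,250:390],None,fx=2.8,fy=2.8);B=cv2.resize(t[190:330,260:390],None,fx=3,fy=3)
B=cv2.copyMakeBorder(B,0,A.shape[0]-B.shape[0],0,0,cv2.BORDER_CONSTANT)
cv2.imwrite("pics/a1.png",np.hstack([A,B]))
E
```

```text
time: 2.3
eef_pos: [0.431, -0.0197, 0.3103]
tcp_rot: [0.956, 0.292, -0.0, 0.0]
contact_force: [0.2, -0.7, 0.9]
opening: 1.003
t 2.3 pos [ 0.431  -0.0197  0.3103] F [ 0.2 -0.7  0.9] open 1.003 ytool yaw -0.9785 tilt 0.0004
togo cm [ 0.13 -0.18 11.03]
```

View pics/a1.png

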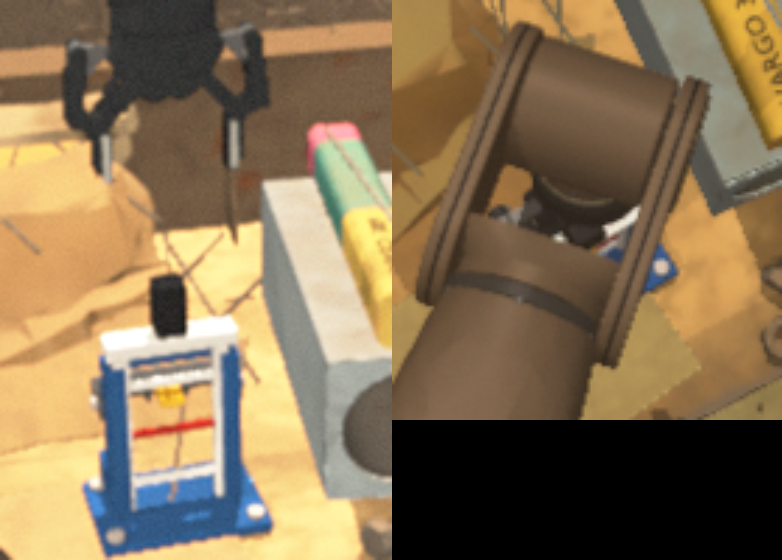

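In this picture the open fingers (columns 103 and 235) sit evenly either side of the grip (column 168), clear of the box. The jaws are lined up, so I descend.

```bash
python3 -m inch '[[1,[0,0,3],0],[1,[0,0,5],0],[1,[0,0,7],0],[1,[0,0,8.5],0],[1,[0,0,9.5],0],[1,[0,0,10.3],0],[1,[0,0,11],0],[1,[0,0,11],0],[1,[0,0,11],0]]'
python3 - <<'E'
from h import *
togo(.431,-.0175,.199)
s=cams.read_camera("side")
cv2.imwrite("pics/a2.png",cv2.resize(s[150:310,260:370],None,fx=5,fy=3.7))
E
```

```text
time: 3.3
eef_pos: [0.4311, -0.0188, 0.2008]
tcp_rot: [0.956, 0.293, 0.0, 0.0]
contact_force: [-0.0, -0.3, 1.3]
opening: 1.001
t 3.3 pos [ 0.4311 -0.0188  0.2008] F [-0.  -0.3  1.3] open 1.001 ytool yaw -0.9761 tilt 0.0007
togo cm [ 0.06 -0.12  0.18]
```

View pics/a2.png

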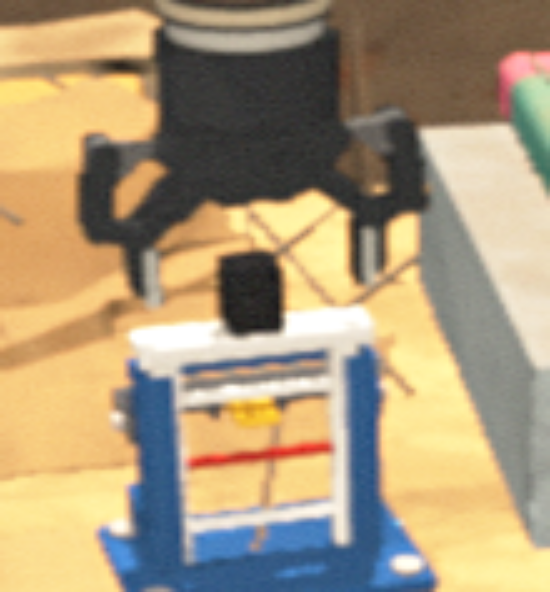

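The jaws sit about 1–2 mm right of the grip: pads centred near column 257, grip at 252. That matches the measured y offset, so I correct it and close.

```bash
python3 -m inch '[[1,[0.05,-0.15,0.1],0],[1,[0.05,-0.15,0.1],0],[0,[0.05,-0.15,0.1],0],[-0.2,[0.05,-0.15,0.1],0],[-0.4,[0.05,-0.15,0.1],0],[-0.6,[0.05,-0.15,0.1],0],[-1,[0.05,-0.15,0.1],0],[-1,[0.05,-0.15,0.1],0],[-1,[0.05,-0.15,0.1],0],[-1,[0.05,-0.15,0.1],0],[-1,[0.05,-0.15,0.1],0]]' 60
python3 -c "from h import *;togo(.431,-.0175,.25)"
```

```text
time: 4.45
eef_pos: [0.4304, -0.017, 0.1995]
tcp_rot: [0.956, 0.293, -0.0, -0.0]
contact_force: [-1.6, 1.4, 2.1]
opening: 0.295
t 4.45 pos [ 0.4304 -0.017   0.1995] F [-1.6  1.4  2.1] open 0.295 ytool yaw -0.976 tilt 0.0004
togo cm [ 0.03  0.07 -5.05]
```

```bash
python3 -m inch '[[-1,[0,0,-0.4],0],[-1,[0,0,-0.8],0],[-1,[0,0,-1.2],0],[-1,[0,0,-1.6],0],[-1,[0,0,-2],0],[-1,[0,0,-2],0]]'
python3 -c "from h import *;togo(.431,-.0175,.2665)"
```

```text
time: 5.05
eef_pos: [0.4306, -0.0173, 0.2199]
tcp_rot: [0.956, 0.293, 0.0, 0.0]
contact_force: [0.1, -0.3, -5.0]
opening: 0.297
t 5.05 pos [ 0.4306 -0.0173  0.2199] F [ 0.1 -0.3 -5. ] open 0.297 ytool yaw -0.976 tilt 0.0008
togo cm [ 0.02  0.05 -4.66]
```

```bash
python3 -m inch '[[-1,[0,0,-0.4],0],[-1,[0,0,-0.9],0],[-1,[0,0,-1.4],0],[-1,[0,0,-1.9],0],[-1,[0,0,-2.4],0],[-1,[0,0,-2.9],0],[-1,[0,0,-3.4],0],[-1,[0,0,-3.9],0],[-1,[0,0,-4.3],0],[-1,[0,0,-4.7],0],[-1,[0,0,-4.7],0],[-1,[0,0,-4.7],0],[-1,[0,0,-4.7],0],[-1,[0,0,-4.7],0],[-1,[0,0,-4.7],0]]'
python3 - <<'E'
from h import *
togo(.431,-.0175,.25)
s=cams.read_camera("side");cv2.imwrite("pics/s3.png",s)
cv2.imwrite("pics/a3.png",cv2.resize(s[190:310,260:370],None,fx=5,fy=5))
p=s[215:320,280:345].astype(int);m=(p[...,2]>150)&(p[...,1]<80)&(p[...,0]<90)
q=np.argwhere(m)[:,::-1].mean(0)+[280,215]
o,d=ray("side",q);c,sn=np.cos(.596),np.sin(.596)
# intersect plane of rung front face: x_stand=-.004
n=np.array([c,sn,0]);p0=np.array([.431,-.0175,0])-.004*n
print("red px",q.round(1),m.sum(),(o+d*(n@(p0-o))/(n@d)).round(4))
E
```

```text
time: 6.55
eef_pos: [0.4303, -0.0171, 0.2661]
tcp_rot: [0.956, 0.293, -0.0, -0.0]
contact_force: [-0.5, -1.3, -4.7]
opening: 0.298
t 6.55 pos [ 0.4303 -0.0171  0.2661] F [-0.5 -1.3 -4.7] open 0.298 ytool yaw -0.976 tilt 0.0004
togo cm [0.03 0.07 1.61]
red px [310.5 246.6] 82 [ 0.4262 -0.0176  0.152 ]
```

View pics/a3.png

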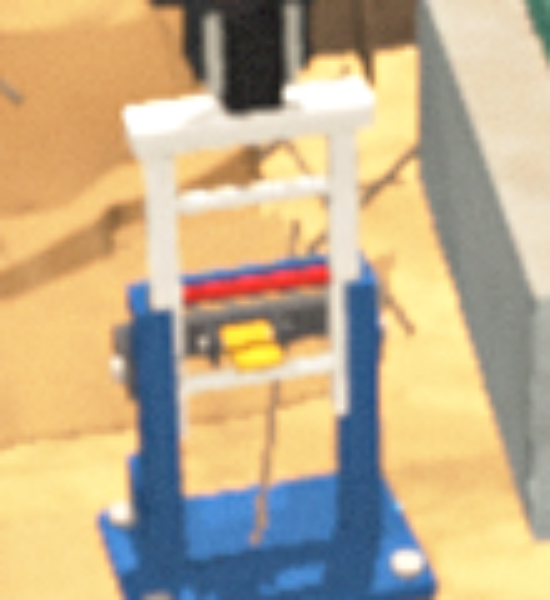

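The picture shows the red rung (row ≈285) above the yellow pawl (rows 325–365), with the lower rung still below it. Now I lower gently.

```bash
python3 -m inch '[[-1,[0,0,0.4],0],[-1,[0,0,0.9],0],[-1,[0,0,1.4],0],[-1,[0,0,1.9],0],[-1,[0,0,2.3],0],[-1,[0,0,2.6],0],[-1,[0,0,2.8],0],[-1,[0,0,2.8],0]]'
python3 -m inch '[[-1,[0,0,0.1],0],[-1,[0,0,0.2],0],[-1,[0,0,0.3],0],[-1,[0,0,0.3],0]]'
```

```text
time: 7.4
eef_pos: [0.4303, -0.0171, 0.238]
tcp_rot: [0.956, 0.293, -0.0, -0.0]
contact_force: [0.1, -0.4, -4.8]
opening: 0.298
time: 7.8
eef_pos: [0.4303, -0.0171, 0.2352]
tcp_rot: [0.956, 0.293, -0.0, -0.0]
contact_force: [0.5, -0.2, -3.8]
opening: 0.292
```

```bash
for i in 1; do python3 -m inch '[[-1,[0,0,0.1],0],[-1,[0,0,0.2],0],[-1,[0,0,0.2],0]]' | grep -E 'eef|force'; done; python3 -m inch '[[-1,[0,0,0.1],0],[-1,[0,0,0.2],0],[-1,[0,0,0.2],0]]' | grep -E 'eef|force'
python3 -m inch '[[-1,[0,0,0.1],0],[-1,[0,0,0.2],0],[-1,[0,0,0.2],0]]' | grep -E 'eef|force'
```

```text
eef_pos: [0.4307, -0.0172, 0.2342]
contact_force: [-1.2, -0.5, 1.0]
eef_pos: [0.4309, -0.0172, 0.234]
contact_force: [-4.1, 0.9, 8.8]
eef_pos: [0.4312, -0.0172, 0.2338]
contact_force: [-5.7, 1.1, 15.1]
```

Contact began at TCP z ≈ 0.2345, which puts the red rung at about 117 mm, inside the seat range. The push is now about 15 N, so I hold it briefly, look, then ease off.

```bash
python3 -m inch '[[-1,[0,0,0],0],[-1,[0,0,0],0],[-1,[0,0,0],0],[-1,[0,0,0],0],[-1,[0,0,0],0]]'
python3 - <<'E'
from h import *
s=cams.read_camera("side");togo(.431,-.0175,.234)
cv2.imwrite("pics/a4.png",cv2.resize(s[190:310,260:370],None,fx=5,fy=5))
E
```

```text
time: 9.2
eef_pos: [0.4312, -0.0172, 0.2338]
tcp_rot: [0.956, 0.293, 0.001, 0.0]
contact_force: [-6.3, 2.4, 14.0]
opening: 0.296
t 9.25 pos [ 0.4312 -0.0172  0.2338] F [-6.5  1.6 14.6] open 0.294 ytool yaw -0.9757 tilt 0.0013
togo cm [-0.03  0.01 -0.02]
```

View pics/a4.png

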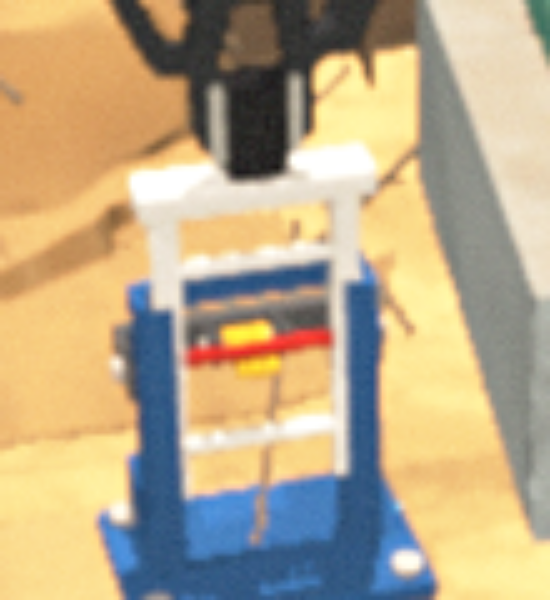

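The red rung (row ≈345) lies across the top of the level yellow pawl, whose nose shows in front at row ≈365. It is holding at about 14.5 N of push. Now I unload.

```bash
python3 -m inch '[[-1,[0,0,-0.1],0],[-1,[0,0,-0.2],0],[-1,[0,0,-0.3],0],[-1,[0,0,-0.38],0],[-1,[0,0,-0.38],0],[-1,[0,0,-0.38],0]]' 20
```

```text
time: 9.85
eef_pos: [0.4308, -0.0172, 0.234]
tcp_rot: [0.956, 0.293, 0.0, 0.0]
contact_force: [-3.7, 2.0, 5.7]
opening: 0.296
```

```bash
python3 -m inch '[[-1,[0,0,-0.1],0],[-1,[0,0,-0.17],0],[-1,[0,0,-0.17],0],[-1,[0,0,-0.17],0]]'
```

```text
time: 10.25
eef_pos: [0.4304, -0.0172, 0.2342]
tcp_rot: [0.956, 0.293, 0.0, 0.0]
contact_force: [-0.3, -0.2, -1.4]
opening: 0.297
```

```bash
python3 -m inch '[[-0.35,[0,0,0],0],[-0.25,[0,0,0],0],[-0.1,[0,0,0],0],[0.2,[0,0,0],0],[0.6,[0,0,0],0],[1,[0,0,0],0],[1,[0,0,0],0],[1,[0,0,0],0]]'
python3 -m inch '[[1,[0,0,-1],0],[1,[0,0,-3],0],[1,[0,0,-5],0],[1,[0,0,-7],0],[1,[0,0,-9],0],[1,[0,0,-9],0],[1,[0,0,-9],0],[1,[0,0,-9],0]]'
python3 - <<'E'
from h import *
s=cams.read_camera("side");t=cams.read_camera("top");togo(.431,-.0175,.234)
a=cv2.resize(s[150:340,250:480],None,fx=3,fy=3);cv2.imwrite("pics/a5.png",a)
b=cv2.imread("pics/side0.png")[150:340,250:480]
df=cv2.absdiff(b,s[150:340,250:480]).max(2)>50
print("changed px right of x=350 (bystanders)",df[:,100:].sum())
E
```

```text
time: 11.05
eef_pos: [0.4304, -0.0172, 0.2348]
tcp_rot: [0.956, 0.293, -0.0, 0.0]
contact_force: [0.3, 0.4, -0.2]
opening: 1.003
time: 11.85
eef_pos: [0.4299, -0.017, 0.3235]
tcp_rot: [0.956, 0.293, -0.001, -0.001]
contact_force: [-0.6, -0.7, -0.8]
opening: 0.999
t 11.95 pos [ 0.4299 -0.017   0.3234] F [0.1 0.1 0.3] open 1.002 ytool yaw -0.976 tilt 0.0026
togo cm [0.08 0.12 8.94]
changed px right of x=350 (bystanders) 0
```

View pics/a5.png

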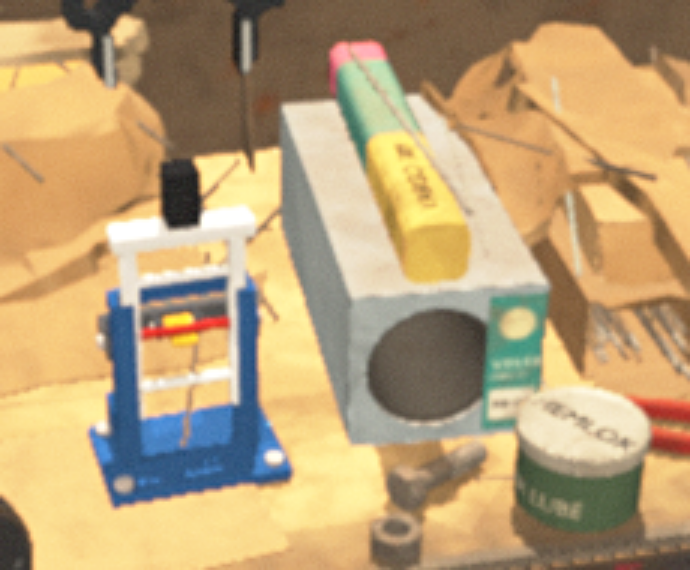

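The section hangs on the pawl with the gripper well clear, and the bystanders in view have not moved.

```bash
python3 -c "
from plant import ctrl;print(ctrl.sign_off())"
```

```text
the job is handed in; nothing more can be done
None
```

The job is done and handed in at about 12 s: the section is hanging with its red rung on the level pawl, and the gripper is well clear. The sign-off reports no verdict.

- **Lift:** I gripped the black grip across y and raised the section about 67 mm. The red rung then stood at about 149 mm by arm travel (152 mm by camera). The pawl had dropped back under it and the lower rung had not passed.
- **Seating and press:** The section seated with the red rung at about 117 mm, which puts the section origin at about 47 mm. I pressed straight down with about 14–15 N for over 0.5 s. The rung did not sink, but a side force of about 6 N was also present during the press.
- **Release:** I eased the load to near zero before opening the fingers and backing off about 9 cm above the seat.
- **Last checks:** The final side picture shows the rung still resting on the level pawl. There was no pixel change around the bolt, nut and grease pot.
- **Not checked:** The elbow and the far end of the pliers were outside the compared area, but the arm never went near them on the bench.

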